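# Glue-up of a cradle on a painted panel

### The arm

A 6-joint arm with a two-finger parallel gripper is mounted at the origin on a cart in front of the work surface, level with it; the furniture and walls round the work are solid. World frame = base frame: x ahead of the robot, y to its left, z up, the work surface at z = 0. Lengths are in m, angles in degrees, forces in N, time in s.
With the tool pointing down it reaches from about 0.375 to 0.9 m from the base axis. Payload 3.1 kg.
Tool frame: the origin (TCP) lies on the centre line of the jaws, within the pads' length; the fingertips stand 22 mm ahead of it and the grasp point (between the pads) lies 3 mm ahead of it; y points along the fingers, z is the direction in which the jaws open and shut, and the axes are right-handed (so a half turn about y gives the same grasp; the last joint's range is limited). The gripper opens to 87 mm and grips with 3 to 60 N. Pads are 19 mm wide; open, the fingers measure 117 mm over their backs; the gripper's body (75 mm by 190 mm) begins 51 mm behind the grasp point.
Start: joints at [-78.982, 30.224, 82.088, -0, 67.689, -10.227], TCP at [0.226, -0.582, 0.245] pointing down, gripper open.
Joint ranges: [-176.69, 176.69], [-43.24, 126.21], [12.49, 139.97], [-82, 262], [0, 151.66], [-163.58, 163.58]. Speed limits (degrees/s): [159.86, 159.86, 180, 180, 180, 180].

### API

Orientations are given as a 3x3 rotation matrix whose columns are the frame's x, y, z axes.
In Python, from rig import bot gives the robot as it stands.
- The arm moves only by the tool jog_arm, never from a script. Its argument "motion" is one flat list of numbers, 6 for each row, row after row: the shift along the tool's x, y, z in mm, then the turn, a rotation vector about the tool's x, y, z in degrees. A call has 1 to 20 rows; each row is the pose to reach, as a shift and turn from the pose commanded when the call began, along the tool's axes at that moment; what a row does not reach only later rows make up. A row lasts 1/8 s, in which the tool goes at most 62.5 mm and 10.7 degrees, less where a joint would pass 70% of its speed; a pose out of reach is approached as far as the arm can. A call with a gripper value outside its range is refused whole. "gripper" is the opening, from 0 (shut) to 1 (fully open), set as the call begins (left out, the last holds). The fingers move at their own pace and stop on an object; the grip force is fixed at half the most. Time passes only in rows, so rows that repeat a pose let the fingers close. It gives the time, the measured TCP pose, the force and the opening at its end, in the units of the state.
- bot.read_state(): the state, without advancing time (a new reading comes with each control period).
- bot.capture(name): name is "scene" or "side" or "wrist"; returns (picture, depth): 420x560x3 uint8, red, green, blue; 420x560 float32, m along the optical axis (not along the pixel's ray), 0 where there is no reading.
- bot.get_calibration(name): a dict with "mtx" (3x3 intrinsics, pixels), "k1" (the pictures are not rectified: a ray, as slopes to the right and down, at radius r is drawn at 1 + k1 r^2 times it, then the intrinsics apply), "pose" (4x4, takes a point from camera to world coordinates); the wrist camera has in their place "hand_eye" (4x4, takes a point from camera to tool coordinates, whose origin is the TCP and whose axes are the tool frame's). Camera axes: x right, y up, looking along -z (the intrinsics and any distortion apply to the point x, -y, -z); pixel columns grow to the right and rows downward; lengths in m; the calibration is good to about 2 mm. A picture is of the moment at which its call begins: read the wrist's pose just before it. get_calibration takes no time and is no camera call.
- bot.hand_in(): hands the job in, once; it reports no verdict.
The state is a dict: "time_s": time; "joint_positions": joint angles; "qvel": joint speeds; "tau": joint torques, N m; "position": TCP position; "tcp_rot": TCP orientation; "force": force on the tool from outside, world axes, zero at the start; "moment": the same for the moment, N m; "opening": opening from 0.0 (shut) to 1.0 (fully open).
Only numpy, scipy, OpenCV 4.12 (cv2) and the standard library are available. Lean on these libraries where they do the work, as an engineer would, in place of code of your own. Each camera call takes 0.05 s, during which the arm holds its last target.

### The job

Fit the loose wooden cradle frame onto the bare back of the panel that lies face down on the white gluing board: frame edges flush with the panel on all four sides, brace between the two pencil lines, and let go of it. Then stand the small tin with the blue drips upright on the middle of the brace as a weight, without shifting the cradle. Leave the other two tins where they are.

Things in the scene. Friction and masses are not known exactly. Their poses are not given: they have to be found in the camera images.
- panel_back (a point): Centre of the upper face of the face-down panel (bare plywood), 20 mm above the bench. The panel is 105 mm along this point's x, 125 mm along its y, 11 mm thick, and is taped fast to a fixed white gluing board of 170 x 190 x 9 mm of the same centre and axes. Pencil lines along x, 14.5 mm either side of the centre. z is up.
- cradle_mid (a point): Centre of the loose wooden cradle frame, half-way up (16 mm above its underside), in the middle of its brace. Frame 105 mm along x, 125 mm along y, 32 mm high, rails 10 mm wide. The solid brace, 28 mm wide and as high as the frame, runs along x across the middle, with an open window 85 mm (x) by 38 mm (y) on either side for a finger. Half a turn about z makes no difference.
- cradle: The same cradle, about 0.2 kg, starting flat on the bench; origin at the centre of its underside, same axes, z up.
- tin_blue_mid (a point): Centre, half-way up (25 mm above its underside), of the small open metal tin with blue wax and blue drips down its side: round, 53 mm across, 50 mm high, about 0.3 kg, starts upright on the bench; grip it across from outside. z is its axis.
- tin_blue: The same tin; origin at the centre of its underside.
- tin_plum_mid (a point): Bystander: centre, half-way up, of a small open tin of plum-coloured wax, 58 mm across, 50 mm high, loose.
- tin_oxide_mid (a point): Bystander: centre, half-way up, of a small open tin of red oxide wax, 59 mm across, 45 mm high, loose.
Not all that is in view belongs to the job. Leave any yellow look-alike of the tin_blue alone.

How it is judged (in metres and radians):
On the way:
1. the cradle lies flat and flush on the panel's back, released (horizontal distance between cradle_mid and panel_back below 0.005 m and angle between the x axis of cradle_mid and the x axis of panel_back, either way round below 0.05 rad and z of cradle_mid in the frame of panel_back between 0.012 and 0.019 m and angle between cradle_mid's own z axis and vertical below 0.03 rad and linear speed of cradle below 0.01 m/s and contact force between the fingers and cradle below 0.1 N), for 0.2 s.
At the end, for the whole second after the job is handed in: The cradle lies flat on the panel's back, its centre within 5 mm of the panel's and its long and short sides within 0.05 rad of the panel's (long side on long side); the blue-dripped tin stands upright (within 0.06 rad) on the brace, within 12 mm of the cradle's centre; both at rest and released (all of step 1 and horizontal distance between tin_blue_mid and cradle_mid below 0.012 m and z of tin_blue_mid in the frame of cradle_mid between 0.037 and 0.045 m and angle between tin_blue_mid's own z axis and vertical below 0.06 rad and linear speed of tin_blue below 0.01 m/s and contact force between the fingers and tin_blue below 0.1 N); the robot touches nothing.
It fails at once if another tin is shifted by more than 30 mm (distance of any of tin_plum_mid, tin_oxide_mid from where it was at the start of the episode above 0.03 m).
It also fails if it takes over 58 s, if anything falls off the work surface, if the arm or the gripper's body presses on something with over 40 N, if the wrist force passes 120 N, or if a joint passes its speed limit or range.

## Working session

There is one attempt and no reset: what is moved stays moved. The work goes in short steps, Python scripts to look and compute and a tool call to move; the robot and the scene stay as the last step left them, time stands still between calls to the robot, and variables do not carry over. Pictures are saved under pics/ and viewed, and the job is handed in when it is done.

Besides the shell and the picture viewer there is one more tool, called by a JSON object that holds its "api" and its "payload". jog_arm: Moves the arm, as the interface text tells. Its arguments: {"type":"object","properties":{"motion":{"type":"array","items":{"type":"number"}},"gripper":{"type":"number"}},"required":["motion"]}

```bash
ls; mkdir -p pics
python3 - <<'E'
from rig import bot
import cv2,numpy as np,json
s=bot.read_state();print({k:np.round(v,3).tolist() for k,v in s.items()})
for n in ["scene","side","wrist"]:
    p,d=bot.capture(n);cv2.imwrite(f"pics/{n}0.png",p[:,:,::-1]);np.save(f"pics/{n}0d.npy",d)
    print(n,{k:np.round(v,4).tolist() for k,v in bot.get_calibration(n).items()})
E
```

```text
pics
{'time_s': 0.0, 'joint_positions': [-78.982, 30.278, 82.157, 0.001, 67.69, -10.228], 'qvel': [0.047, -0.1, -0.026, 0.015, 0.041, 0.004], 'tau': [-0.001, -44.005, -17.659, 0.063, 0.058, -0.0], 'position': [0.226, -0.582, 0.244], 'tcp_rot': [[-0.932, -0.0, 0.362], [-0.362, 0.002, -0.932], [-0.0, -1.0, -0.002]], 'force': [0.388, 0.867, 0.015], 'moment': [0.006, -0.003, 0.043], 'opening': 0.998}
scene {'mtx': [[542.9208, 0.0, 282.0655], [0.0, 542.9208, 201.2056], [0.0, 0.0, 1.0]], 'k1': -0.0521, 'pose': [[-0.7159, 0.4659, -0.52, -0.3821], [-0.6981, -0.4678, 0.542, 1.0085], [0.0093, 0.7511, 0.6601, 1.246], [0.0, 0.0, 0.0, 1.0]]}
side {'mtx': [[390.0128, 0.0, 279.1433], [0.0, 390.0128, 205.4978], [0.0, 0.0, 1.0]], 'k1': 0.0098, 'pose': [[0.9894, 0.062, -0.1312, 0.4307], [-0.1444, 0.5095, -0.8483, -0.9184], [0.0143, 0.8583, 0.513, 0.604], [0.0, 0.0, 0.0, 1.0]]}
wrist {'mtx': [[325.6203, 0.0, 279.1714], [0.0, 325.6203, 205.825], [0.0, 0.0, 1.0]], 'k1': 0.0094, 'hand_eye': [[-0.0009, -0.9672, -0.254, -0.0701], [0.0, 0.254, -0.9672, -0.1395], [1.0, -0.0008, -0.0002, 0.0005], [0.0, 0.0, 0.0, 1.0]]}
```

View pics/scene0.png

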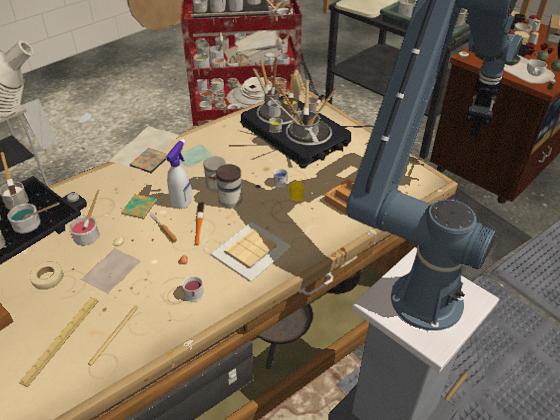

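View pics/side0.png

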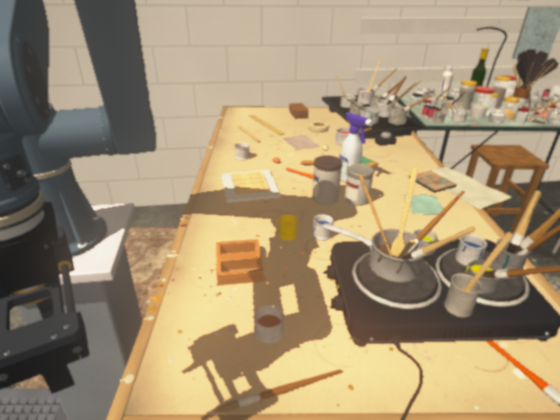

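View pics/wrist0.png

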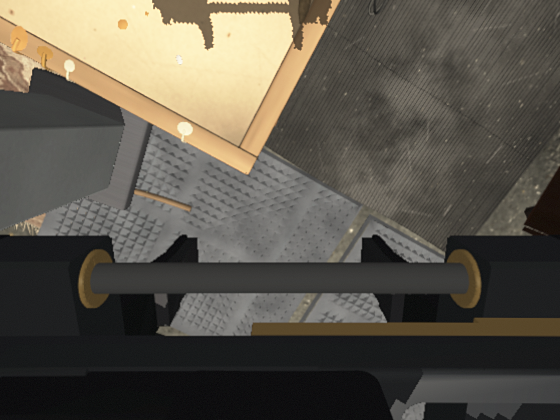

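The side view shows the cradle at (238,260), the yellow look-alike at (289,228), the blue tin at (323,228), the oxide tin at (268,323), the panel at (250,185) and the plum tin at (241,151). I'll take enlarged crops next.

```bash
cat > h.py <<'E'
import numpy as np,cv2
from rig import bot
def cam(n,st=None):
    c=bot.get_calibration(n)
    if n=="wrist":
        T=np.eye(4);T[:3,:3]=st["tcp_rot"];T[:3,3]=st["position"]
        P=T@np.array(c["hand_eye"])
    else: P=np.array(c["pose"])
    return np.array(c["mtx"]),c["k1"],P
def ray(C,uv):
    K,k,P=C
    D=np.array([k,0,0,0],float)
    q=cv2.undistortPoints(np.array(uv,float).reshape(-1,1,2),K,D)[:,0]
    return np.c_[q[:,0],-q[:,1],-np.ones(len(q))]
def onz(C,uv,z):
    r=ray(C,uv)@C[2][:3,:3].T; o=C[2][:3,3]
    return o+r*((z-o[2])/r[:,2])[:,None]
def bydepth(C,uv,d):
    r=ray(C,uv); dd=np.array([d[int(round(v)),int(round(u))] for u,v in np.reshape(uv,(-1,2))])
    return (r*dd[:,None])@C[2][:3,:3].T+C[2][:3,3]
def proj(C,p):
    K,k,P=C
    q=(np.reshape(p,(-1,3))-P[:3,3])@P[:3,:3]
    q=q*[1,-1,-1]
    return cv2.projectPoints(q,np.zeros(3),np.zeros(3),K,np.array([k,0,0,0],float))[0][:,0]
def crop(img,x0,y0,w,h,f,name):
    cv2.imwrite(name,cv2.resize(img[y0:y0+h,x0:x0+w],None,fx=f,fy=f,interpolation=cv2.INTER_CUBIC))
E
python3 - <<'E'
from h import *
im=cv2.imread("pics/side0.png");d=np.load("pics/side0d.npy");C=cam("side")
crop(im,190,130,160,120,5,"pics/a.png")
crop(im,190,215,160,120,5,"pics/b.png")
for n,uv in dict(cr=(238,260),yel=(289,228),blue=(323,228),ox=(268,323),panel=(250,185),plum=(241,151)).items():
    print(n,bydepth(C,uv,d).round(3),onz(C,uv,0.03).round(3))
E
```

```text
cr [[ 0.447 -0.199  0.028]] [[ 0.447 -0.201  0.03 ]]
yel [[ 0.585 -0.096  0.037]] [[ 0.587 -0.086  0.03 ]]
blue [[ 0.673 -0.106  0.036]] [[ 0.675 -0.097  0.03 ]]
ox [[ 0.495 -0.388  0.019]] [[ 0.493 -0.398  0.03 ]]
panel [[0.506 0.188 0.018]] [[0.505 0.166 0.03 ]]
plum [[0.493 0.43  0.034]] [[0.493 0.44  0.03 ]]
```

View pics/a.png

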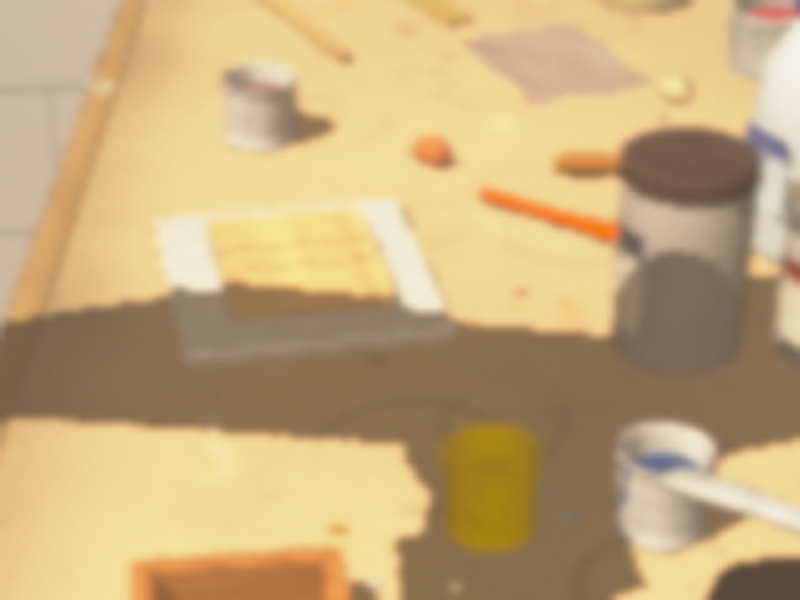

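View pics/b.png

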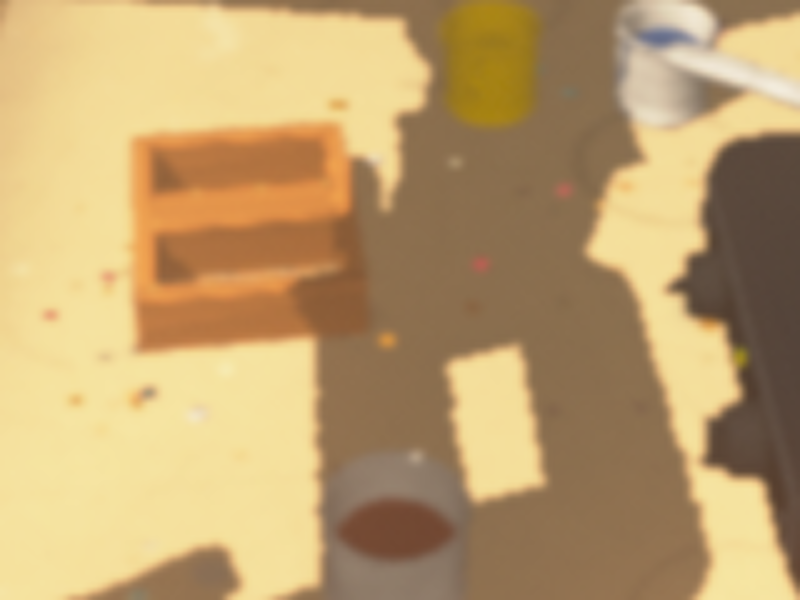

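Run:
```python
from h import *
C=cam("side");d=np.load("pics/side0d.npy")
p=onz(C,np.array([(210,222),(362,210),(397,303),(222,318)])/5+[190,130],.02);print(p.round(3),p.mean(0).round(3))
p=onz(C,np.array([(135,140),(340,125),(365,280),(138,297)])/5+[190,215],.032);print(p.round(3),p.mean(0).round(3))
# handle near the blue tin
uv=[(325,232),(330,230),(340,233),(350,236),(360,240)]
print(bydepth(C,uv,d).round(3))
s=cv2.imread("pics/scene0.png");crop(s,230,140,140,105,5.7,"pics/c.png")
```

```text
[[0.452 0.268 0.02 ]
 [0.556 0.274 0.02 ]
 [0.563 0.141 0.02 ]
 [0.454 0.134 0.02 ]] [0.506 0.204 0.02 ]
[[ 0.4   -0.132  0.032]
 [ 0.501 -0.132  0.032]
 [ 0.5   -0.25   0.032]
 [ 0.4   -0.248  0.032]] [ 0.45  -0.19   0.032]
[[ 0.678 -0.107  0.024]
 [ 0.694 -0.1    0.024]
 [ 0.728 -0.082 -0.001]
 [ 0.686 -0.266  0.122]
 [ 0.705 -0.277  0.118]]
```

View pics/c.png

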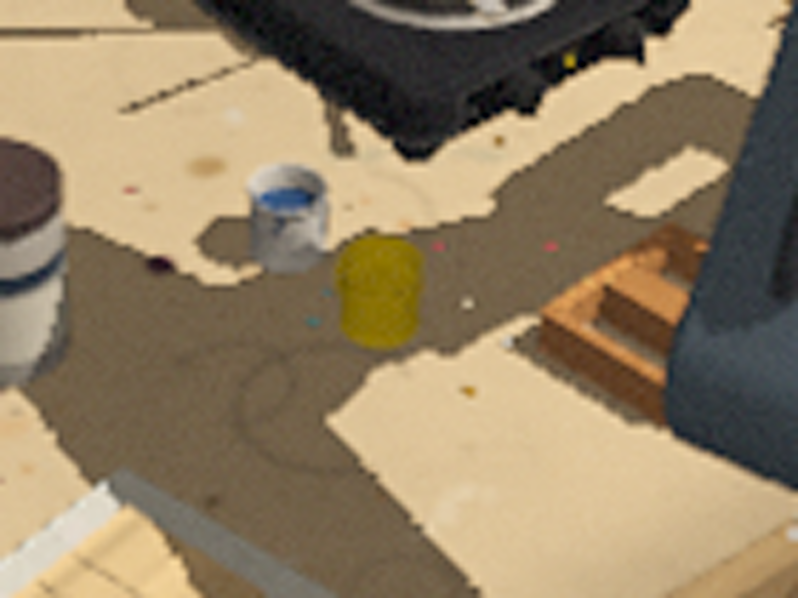

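```bash
cat >> h.py <<'E'
from scipy.spatial.transform import Rotation as R
def Rt(yaw):  # tool down; yaw=0 : x=(-1,0,0), y down, z=(0,-1,0)
    return R.from_euler('z',yaw,degrees=True).as_matrix()@np.array([[-1,0,0],[0,0,-1],[0,-1,0.]])
def go(p,yaw,s=None):
    s=s or bot.read_state(); R0=np.array(s["tcp_rot"])
    return (R0.T@(np.array(p)-s["position"])*1000).round(1), np.degrees(R.from_matrix(R0.T@Rt(yaw)).as_rotvec()).round(2)
E
python3 - <<'E'
from h import *
print(go([.42,-.19,.25],0))
E
```

```text
(array([-322.5,   -5.6, -295.2]), array([ 0.09, 21.25,  0.  ]))
```

{"api": "jog_arm", "payload": {"motion": [-322,-6,-295,0,21.25,0,-322,-6,-295,0,21.25,0,-322,-6,-295,0,21.25,0,-322,-6,-295,0,21.25,0,-322,-6,-295,0,21.25,0,-322,-6,-295,0,21.25,0,-322,-6,-295,0,21.25,0,-322,-6,-295,0,21.25,0,-322,-6,-295,0,21.25,0,-322,-6,-295,0,21.25,0], "gripper": 0.667}}

```text
time_s: 1.4
position: [0.4194, -0.1923, 0.2505]
tcp_rot: [[-1.0, -0.0, -0.002], [0.002, -0.0, -1.0], [0.0, -1.0, 0.0]]
force: [1.0, -0.2, 0.4]
opening: 0.664
```

Run:
```python
from h import *
import pickle
s=bot.read_state();p,d=bot.capture("wrist");pickle.dump((s,p,d),open("w1.pkl","wb"))
print(s["time_s"],s["position"],np.round(s["tcp_rot"],3).tolist(),s["qvel"])
cv2.imwrite("pics/w1.png",p[:,:,::-1])
```

```text
1.4 [ 0.41940973 -0.19225162  0.25050142] [[-1.0, -0.0, -0.002], [0.002, -0.0, -1.0], [0.0, -1.0, 0.0]] [-0.63412848  0.02312555  0.02234981  0.19839834  0.05463778  0.1702058 ]
```

View pics/w1.png

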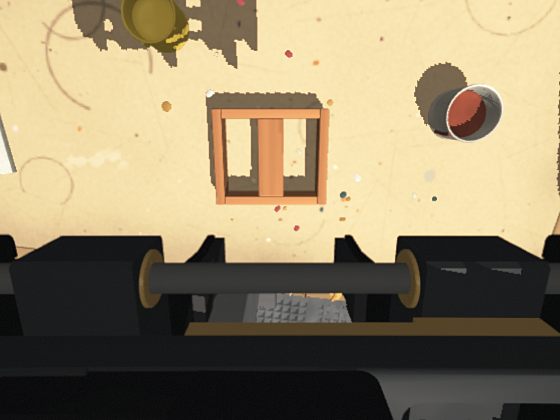

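The wrist view shows the whole cradle, with corners near (213,108), (328,109), (326,204) and (217,204). I'll read them off an enlarged crop.

Run:
```python
from h import *
im=cv2.imread("pics/w1.png");crop(im,205,97,132,115,6,"pics/w1c.png")
```

```text
(no output)
```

View pics/w1c.png

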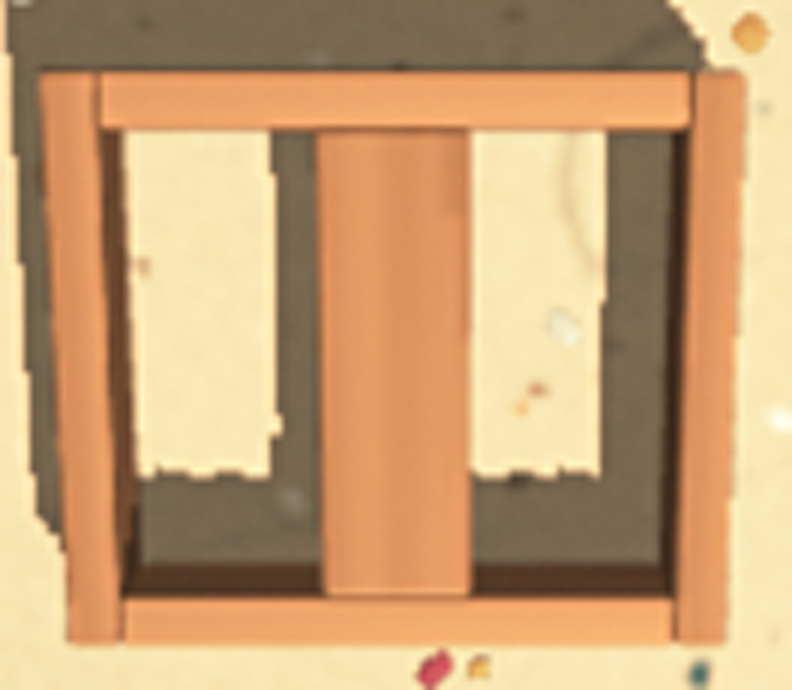

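```bash
cat >> h.py <<'E'
def fitrect(p,lx,ly):
    # p order: any 4 corners around; best-fit rigid to rectangle template in same order (far-left,far-right,near-right,near-left in image)
    t=np.array([[1,1],[1,-1],[-1,-1],[-1,1]])*[lx/2,ly/2]
    q=np.array(p)[:,:2];c=q.mean(0)
    H=t.T@(q-c);a=np.arctan2(H[0,1]-H[1,0],H[0,0]+H[1,1])
    Rm=np.array([[np.cos(a),-np.sin(a)],[np.sin(a),np.cos(a)]])
    return c,np.degrees(a),(q-c-t@Rm.T)
E
python3 - <<'E'
from h import *
import pickle
s,_,d=pickle.load(open("w1.pkl","rb"));C=cam("wrist",s)
uv=(np.array([(40,72),(745,72),(726,643),(68,643)])-[2.5,2.5])/6+[205,97]
p=onz(C,uv,.032)
print(p.round(4));print(fitrect(p,.105,.125))
bl=(np.array([(319,130),(470,130),(470,595),(323,595)])-2.5)/6+[205,97]
b=onz(C,bl,.032);print(b.round(4))
E
```

```text
[[ 0.5015 -0.1212  0.032 ]
 [ 0.5014 -0.2449  0.032 ]
 [ 0.3979 -0.2452  0.032 ]
 [ 0.3981 -0.1208  0.032 ]]
(array([ 0.44973762, -0.1830041 ]), np.float64(-0.05156643618162254), array([[-0.00076692, -0.00060854],
       [-0.00079886,  0.00066774],
       [ 0.00075114,  0.00025826],
       [ 0.00081463, -0.00031746]]))
[[ 0.4917 -0.1699  0.032 ]
 [ 0.4916 -0.1966  0.032 ]
 [ 0.4073 -0.1968  0.032 ]
 [ 0.4074 -0.1691  0.032 ]]
```

Run:
```python
from h import *
print(go([.4497,-.183,.08],-.05),go([.4497,-.183,.027],-.05))
```

```text
(array([-30.4, 170.5,  -9.5]), array([-0.01, -0.1 ,  0.  ])) (array([-30.4, 223.5,  -9.5]), array([-0.01, -0.1 ,  0.  ]))
```

{"api": "jog_arm", "payload": {"motion": [-30,40,-9.5,0,-0.1,0,-30,80,-9.5,0,-0.1,0,-30,120,-9.5,0,-0.1,0,-30,155,-9.5,0,-0.1,0,-30,170,-9.5,0,-0.1,0,-30,170,-9.5,0,-0.1,0,-30,170,-9.5,0,-0.1,0]}}

```text
time_s: 2.33
position: [0.4504, -0.1822, 0.0815]
tcp_rot: [[-1.0, 0.002, 0.001], [-0.001, -0.001, -1.0], [-0.002, -1.0, 0.001]]
force: [1.1, -0.5, 0.7]
opening: 0.666
```

Run:
```python
from h import *
s=bot.read_state();print(s["position"],s["force"]);p,d=bot.capture("wrist")
cv2.imwrite("pics/w2.png",p[:,:,::-1])
print(go([.4497,-.183,.027],-.05))
```

```text
[ 0.45036212 -0.18223375  0.08152997] [ 1.05391386 -0.52649413  0.65302654]
(array([ 0.9, 54.7,  0.8]), array([-0.09,  0.12, -0.13]))
```

View pics/w2.png

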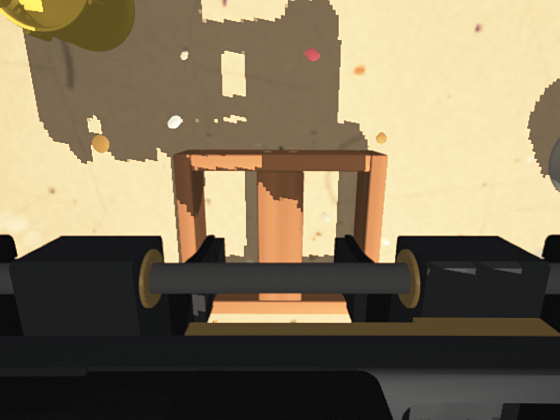

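The brace is centred between the fingers at column 280, and the fingers (columns about 205 and 352) are over the windows. Going down to close.

{"api": "jog_arm", "payload": {"motion": [0.5,20,0.8,0,0.1,0,0.5,40,0.8,0,0.1,0,0.5,53,0.8,0,0.1,0,0.5,53.5,0.8,0,0.1,0,0.5,53.5,0.8,0,0.1,0]}}

```text
time_s: 3.0
position: [0.4496, -0.1824, 0.0276]
tcp_rot: [[-1.0, 0.001, 0.0], [-0.0, -0.001, -1.0], [-0.001, -1.0, 0.001]]
force: [-0.1, -1.0, 0.3]
opening: 0.668
```

{"api": "jog_arm", "payload": {"motion": [0,0,0,0,0,0,0,0,0,0,0,0,0,0,0,0,0,0,0,0,0,0,0,0,0,0,0,0,0,0], "gripper": 0.1}}

```text
time_s: 3.62
position: [0.4493, -0.1823, 0.0272]
tcp_rot: [[-1.0, 0.0, -0.0], [0.0, -0.0, -1.0], [-0.0, -1.0, 0.0]]
force: [0.1, -0.0, 1.4]
opening: 0.317
```

Run:
```python
from h import *
print(go([.408,.2,.25],0))
```

```text
(array([  41.3, -222.9, -382.2]), array([-0.01, -0.01, -0.01]))
```

{"api": "jog_arm", "payload": {"motion": [0,-20,0,0,0,0,0,-50,0,0,0,0,0,-90,-10,0,0,0,5,-130,-40,0,0,0,10,-170,-80,0,0,0,15,-205,-125,0,0,0,20,-223,-170,0,0,0,25,-223,-215,0,0,0,30,-223,-260,0,0,0,35,-223,-305,0,0,0,41,-223,-345,0,0,0,41,-223,-370,0,0,0,41,-223,-382,0,0,0,41,-223,-382,0,0,0,41,-223,-382,0,0,0,41,-223,-382,0,0,0]}}

```text
time_s: 5.62
position: [0.4083, 0.199, 0.25]
tcp_rot: [[-1.0, -0.0, -0.002], [0.002, -0.0, -1.0], [0.0, -1.0, 0.0]]
force: [0.8, -0.1, -1.8]
opening: 0.318
```

Run:
```python
from h import *
import pickle
s=bot.read_state();p,d=bot.capture("wrist");pickle.dump((s,p,d),open("w3.pkl","wb"))
print(s["time_s"],s["position"],np.round(s["tcp_rot"],3).tolist(),np.abs(s["qvel"]).max(),s["opening"])
cv2.imwrite("pics/w3.png",p[:,:,::-1])
```

```text
5.625 [0.40833518 0.19897205 0.24998323] [[-1.0, -0.0, -0.002], [0.002, -0.0, -1.0], [0.0, -1.0, 0.0]] 0.19519482481640002 0.31766171083580996
```

View pics/w3.png

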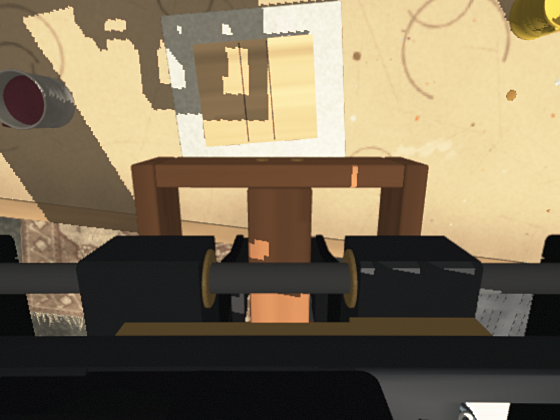

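The panel is visible above the held cradle, with corners near (193,43), (313,33), (317,137) and (205,146). The pencil lines run from (240,40) to (275,140).

Run:
```python
from h import *
im=cv2.imread("pics/w3.png");crop(im,155,0,195,155,4,"pics/w3c.png")
crop(im,125,145,310,100,2.5,"pics/w3d.png")
```

```text
(no output)
```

View pics/w3c.png

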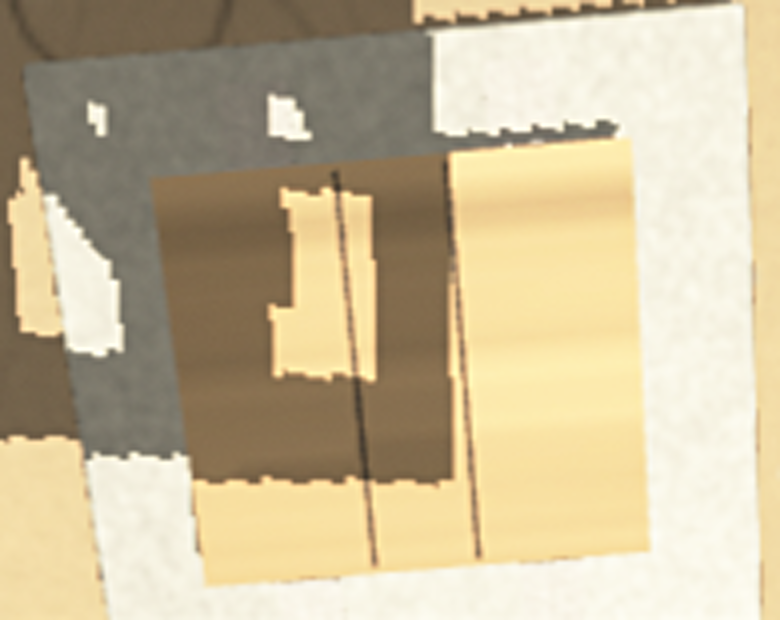

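View pics/w3d.png

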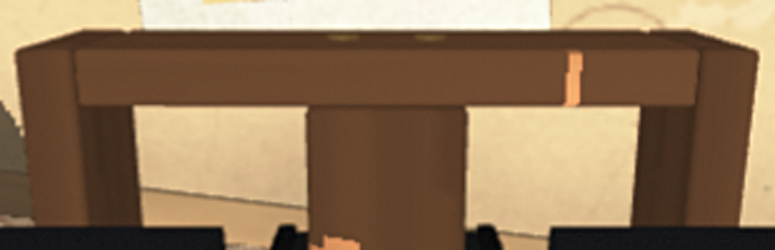

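Run:
```python
from h import *
import pickle
s,_,d=pickle.load(open("w3.pkl","rb"));C=cam("wrist",s)
uv=(np.array([(152,178),(631,139),(650,551),(205,585)])-1.5)/4+[155,0]
p=onz(C,uv,.02);print(p.round(4));c,a,r=fitrect(p,.105,.125);print(c,a,r)
b=onz(C,(np.array([(24,65),(743,5)])-1.5)/4+[155,0],.009);print("board far corners",b.round(4))
ln=onz(C,(np.array([(335,172),(375,565),(446,156),(479,556)])-1.5)/4+[155,0],.02);print(ln.round(4),ln.mean(0), np.degrees(np.arctan2(*(ln[0]-ln[1])[1::-1])),np.degrees(np.arctan2(*(ln[2]-ln[3])[1::-1])))
k=onz(C,(np.array([(17,50),(757,55)])-1)/2.5+[125,145],s["position"][2]+.005);print(k.round(4),k-s["position"])
k=onz(C,(np.array([(78,32),(690,32)])-1)/2.5+[125,145],s["position"][2]-.027);print(k.round(4),k-s["position"])
```

```text
[[0.5545 0.2882 0.02  ]
 [0.5637 0.1644 0.02  ]
 [0.46   0.1565 0.02  ]
 [0.4508 0.2806 0.02  ]]
[0.50725775 0.222429  ] 4.256834285606971 [[-0.00044156 -0.00048506]
 [-0.00058459  0.00044814]
 [ 0.00049772  0.00027369]
 [ 0.00052843 -0.00023677]]
board far corners [[0.5836 0.3223 0.009 ]
 [0.5974 0.1353 0.009 ]]
[[0.556  0.2408 0.02  ]
 [0.4563 0.233  0.02  ]
 [0.5597 0.212  0.02  ]
 [0.4587 0.204  0.02  ]] [0.50768429 0.22245041 0.02      ] 4.480866108358651 4.557503311222228
[[0.4608 0.2597 0.255 ]
 [0.4599 0.1375 0.255 ]] [[ 0.0525017   0.06068357  0.005     ]
 [ 0.05158949 -0.06151745  0.005     ]]
[[0.4603 0.2614 0.223 ]
 [0.4602 0.137  0.223 ]] [[ 0.05194291  0.06240071 -0.027     ]
 [ 0.05185775 -0.06197666 -0.027     ]]
```

Run:
```python
from h import *
print(go([.5074,.2224,.062],4.4))
```

```text
(array([-99. , 188. , -23.5]), array([-0.01, -4.48,  0.01]))
```

{"api": "jog_arm", "payload": {"motion": [-25,40,-6,0,-4.5,0,-50,80,-12,0,-4.5,0,-80,120,-20,0,-4.5,0,-99,150,-23.5,0,-4.5,0,-99,175,-23.5,0,-4.5,0,-99,188,-23.5,0,-4.5,0,-99,188,-23.5,0,-4.5,0,-99,188,-23.5,0,-4.5,0]}}

```text
time_s: 6.68
position: [0.5078, 0.2234, 0.063]
tcp_rot: [[-0.997, 0.002, 0.078], [-0.078, 0.0, -0.997], [-0.002, -1.0, -0.0]]
force: [0.4, 0.3, -1.8]
opening: 0.315
```

Run:
```python
from h import *
s=bot.read_state();print(s["time_s"],s["position"],s["opening"])
for n in ["wrist","side","scene"]:
    p,d=bot.capture(n);cv2.imwrite(f"pics/{n}4.png",p[:,:,::-1]);np.save(f"pics/{n}4d.npy",d)
im=cv2.imread("pics/scene4.png");crop(im,190,205,140,90,5.7,"pics/s4.png")
print(go([.5074,.2224,.0465],4.4,s))
```

```text
6.675 [0.50783654 0.22335067 0.0630067 ] 0.31533943211472115
(array([ 0.5, 16.5,  0.9]), array([ 0.01,  0.09, -0.1 ]))
```

View pics/wrist4.png

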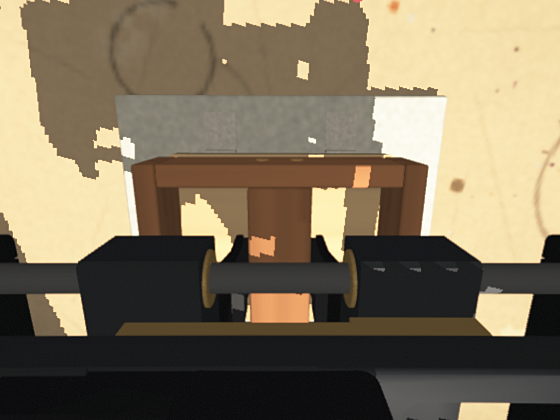

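View pics/s4.png

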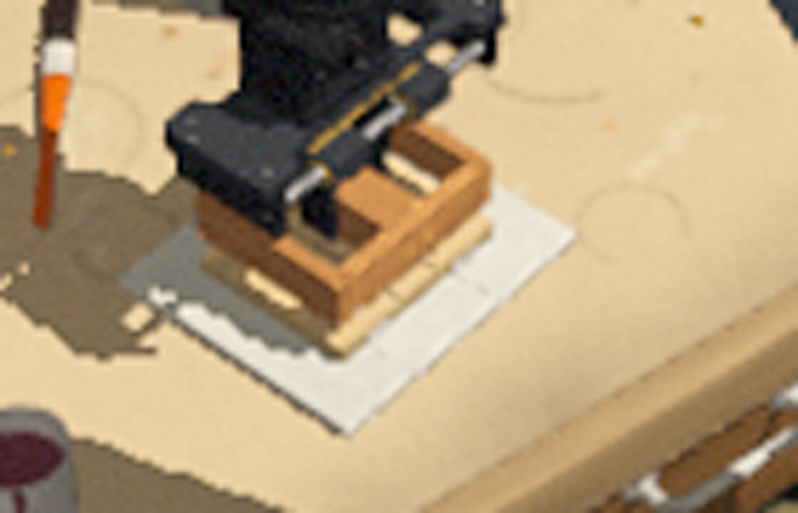

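In both views the cradle hovers squarely over the panel, with only a thin strip of panel at the far edge. Lowering to contact.

{"api": "jog_arm", "payload": {"motion": [0.4,6,0.7,0,0.1,0,0.4,12,0.7,0,0.1,0,0.4,15,0.7,0,0.1,0,0.4,15,0.7,0,0.1,0,0.4,15,0.7,0,0.1,0,0.4,15,0.7,0,0.1,0]}}

```text
time_s: 7.58
position: [0.5066, 0.2225, 0.0472]
tcp_rot: [[-0.997, -0.001, 0.077], [-0.077, -0.0, -0.997], [0.001, -1.0, 0.0]]
force: [-1.1, -0.8, 3.3]
opening: 0.321
```

Run:
```python
from h import *
s=bot.read_state();print(s["time_s"],s["position"],s["force"])
for n in ["wrist","scene"]:
    p,d=bot.capture(n);cv2.imwrite(f"pics/{n}5.png",p[:,:,::-1]);np.save(f"pics/{n}5d.npy",d)
im=cv2.imread("pics/wrist5.png");crop(im,100,85,350,120,2.2,"pics/w5.png")
im=cv2.imread("pics/scene5.png");crop(im,190,205,140,90,5.7,"pics/s5.png")
print(go([.5074,.2224,.0465],4.4,s))
```

```text
7.575 [0.50658501 0.22251329 0.04717033] [-1.13188681 -0.78965812  3.33081327]
(array([-0.8,  0.7,  0.2]), array([-0.01, -0.  ,  0.04]))
```

View pics/w5.png

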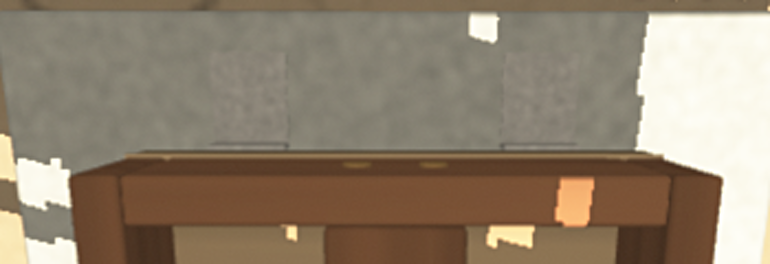

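View pics/s5.png

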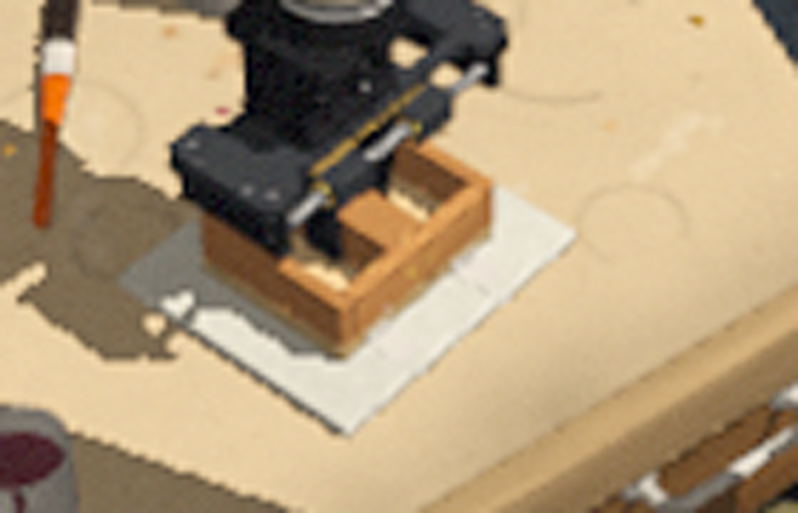

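The frame sits on the panel with about 5 N of contact, and only a hairline of panel shows at the far edge, level from left to right. Releasing and retreating.

{"api": "jog_arm", "payload": {"motion": [0,0,0,0,0,0,0,0,0,0,0,0,0,0,0,0,0,0,0,0,0,0,0,0], "gripper": 0.62}}

```text
time_s: 8.18
position: [0.5071, 0.2226, 0.047]
tcp_rot: [[-0.997, 0.0, 0.077], [-0.077, 0.0, -0.997], [-0.0, -1.0, -0.0]]
force: [0.2, 0.5, 0.5]
opening: 0.606
```

{"api": "jog_arm", "payload": {"motion": [0,-15,0,0,0,0,0,-40,0,0,0,0,5,-80,0,0,0,0,20,-125,0,0,0,0,30,-170,0,0,0,0,30,-200,0,0,0,0,30,-203,0,0,0,0,30,-203,0,0,0,0,30,-203,0,0,0,0]}}

```text
time_s: 9.3
position: [0.4761, 0.22, 0.2487]
tcp_rot: [[-0.997, -0.003, 0.077], [-0.077, -0.001, -0.997], [0.003, -1.0, 0.0]]
force: [-0.8, 0.6, -0.1]
opening: 0.624
```

Run:
```python
from h import *
import pickle
s=bot.read_state();p,d=bot.capture("wrist");pickle.dump((s,p,d),open("w6.pkl","wb"))
print(s["time_s"],s["position"],np.round(s["tcp_rot"],3).tolist(),np.abs(s["qvel"]).max(),s["opening"])
cv2.imwrite("pics/w6.png",p[:,:,::-1]);crop(p[:,:,::-1],205,85,150,130,5,"pics/w6c.png")
```

```text
9.3 [0.47612405 0.22004659 0.24873918] [[-0.997, -0.003, 0.077], [-0.077, -0.001, -0.997], [0.003, -1.0, 0.0]] 0.48559472093048645 0.6241927625474253
```

View pics/w6.png

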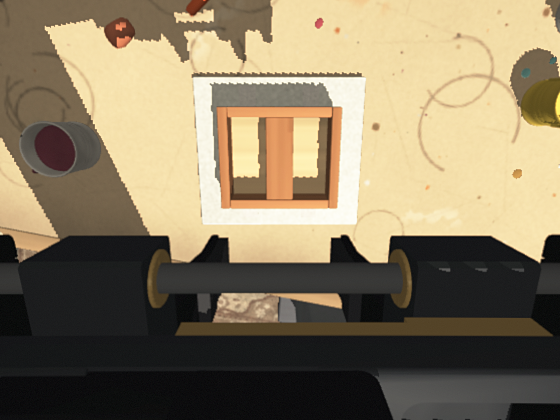

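View pics/w6c.png

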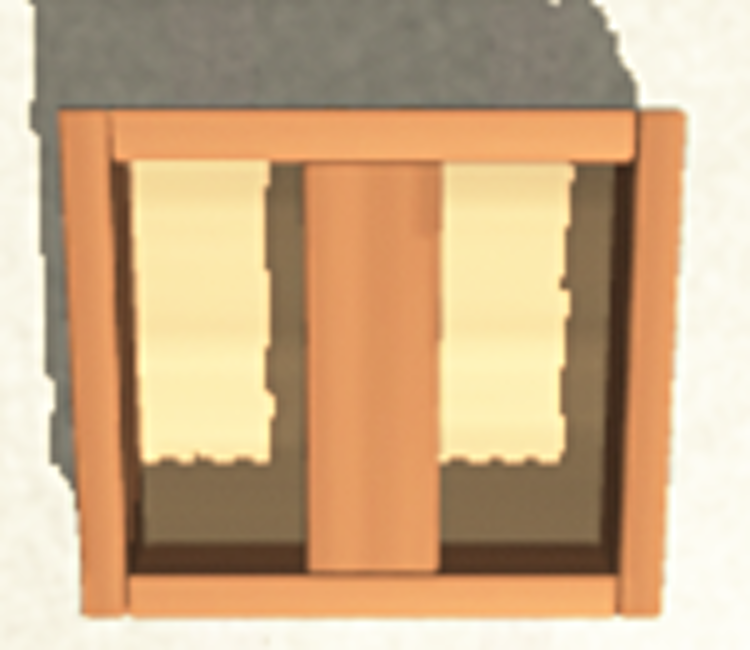

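The cradle sits squarely on the board, with board corners near (193,75), (366,76), (358,223) and (203,223). I'll check it numerically against the board.

Run:
```python
from h import *
import pickle
s,p,d=pickle.load(open("w6.pkl","rb"));C=cam("wrist",s)
crop(p[:,:,::-1],185,65,190,165,4.2,"pics/w6d.png")
uv=(np.array([(60,110),(686,110),(660,616),(83,614)])-2)/5+[205,85]
print(fitrect(onz(C,uv,.052),.105,.125))
uv=np.array([(193.5,74.5),(365.5,75.5),(357.5,223.5),(203.5,223.5)])
print(fitrect(onz(C,uv,.009),.17,.19))
C=cam("side");d=np.load("pics/side0d.npy");im=cv2.imread("pics/side0.png")
crop(im,270,205,80,60,10,"pics/bt.png")
# top ellipse tin blue
```

```text
(array([0.50699308, 0.22217453]), np.float64(4.30601812095722), array([[-0.00094561, -0.00083717],
       [-0.00076857,  0.00063861],
       [ 0.00071097,  0.00090165],
       [ 0.00100321, -0.00070308]]))
(array([0.50832061, 0.22112037]), np.float64(4.53755031674248), array([[ 4.39519484e-04, -1.09000812e-03],
       [-1.13579887e-03,  1.97434633e-03],
       [ 9.98151072e-05,  4.86464106e-04],
       [ 5.96464279e-04, -1.37080232e-03]]))
```

View pics/w6d.png

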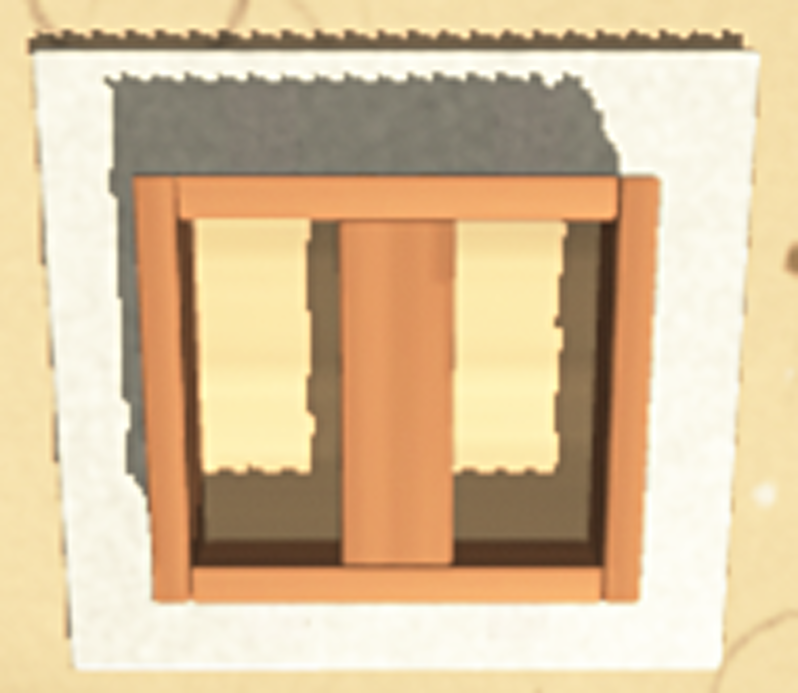

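View pics/bt.png

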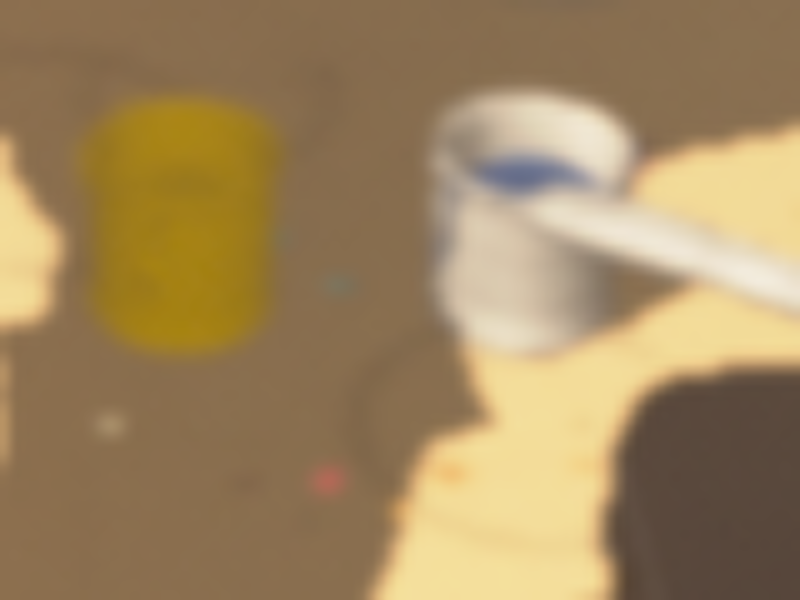

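Run:
```python
from h import *
import pickle
s,p,d=pickle.load(open("w6.pkl","rb"));C=cam("wrist",s)
uv=(np.array([(36,50),(760,52),(720,668),(74,668)])-1.6)/4.2+[185,65]
print(fitrect(onz(C,uv,.009),.17,.19))
C=cam("side");d=np.load("pics/side0d.npy")
for uv in [(327,164),(327,185),(327,200),(357,124),(352,150),(360,172),(345,233),(340,232),(335,231),(332,230),(328,230)]: print(uv,bydepth(C,uv,d).round(3))
C=cam("scene");d=np.load("pics/scene0d.npy")
for uv in [(230,172),(230,190),(177,150),(180,185),(215,163),(281,175)]: print(uv,bydepth(C,uv,d).round(3))
print(go([.64,-.1,.25],0), bot.read_state()["joint_positions"])
```

```text
(array([0.50725367, 0.22194188]), np.float64(4.353757052543156), array([[-0.00090079, -0.00134474],
       [-0.00128945,  0.00114678],
       [ 0.00114218,  0.00115446],
       [ 0.00104806, -0.0009565 ]]))
(327, 164) [[0.724 0.084 0.128]]
(327, 185) [[0.725 0.067 0.068]]
(327, 200) [[0.729 0.066 0.017]]
(357, 124) [[0.847 0.211 0.2  ]]
(352, 150) [[0.838 0.203 0.117]]
(360, 172) [[0.823 0.071 0.103]]
(345, 233) [[ 0.677 -0.257  0.125]]
(340, 232) [[ 0.668 -0.252  0.125]]
(335, 231) [[ 0.658 -0.246  0.124]]
(332, 230) [[ 0.652 -0.245  0.126]]
(328, 230) [[ 0.686 -0.107  0.029]]
(230, 172) [[0.723 0.108 0.128]]
(230, 190) [[0.699 0.133 0.08 ]]
(177, 150) [[0.843 0.223 0.216]]
(180, 185) [[0.81  0.252 0.107]]
(215, 163) [[0.818 0.094 0.108]]
(281, 175) [[ 0.678 -0.089  0.03 ]]
(array([-138.8,   -1.6,  331.7]), array([-0.03,  4.39,  0.18])) [ 1.25875569e+01  2.22758615e+01  9.60342463e+01 -6.52181067e-04
  6.18705485e+01  9.81973256e+01]
```

{"api": "jog_arm", "payload": {"motion": [-20,0,48,0,4.4,0,-45,0,105,0,4.4,0,-70,0,165,0,4.4,0,-95,0,225,0,4.4,0,-120,0,285,0,4.4,0,-139,-1,332,0,4.4,0,-139,-1,332,0,4.4,0,-139,-1,332,0,4.4,0,-139,-1,332,0,4.4,0], "gripper": 1.0}}

```text
time_s: 10.48
position: [0.6401, -0.0985, 0.2504]
tcp_rot: [[-1.0, -0.002, 0.001], [-0.001, 0.001, -1.0], [0.002, -1.0, -0.001]]
force: [-0.2, -0.2, -0.2]
opening: 1.0
```

Run:
```python
from h import *
import pickle
s=bot.read_state();p,d=bot.capture("wrist");pickle.dump((s,p,d),open("w7.pkl","wb"))
print(s["time_s"],s["position"],np.round(s["tcp_rot"],3).tolist(),np.abs(s["qvel"]).max(),s["opening"])
cv2.imwrite("pics/w7.png",p[:,:,::-1])
```

```text
10.475 [ 0.64012585 -0.09849499  0.25035483] [[-1.0, -0.002, 0.001], [-0.001, 0.001, -1.0], [0.002, -1.0, -0.001]] 0.56106593350248 1.0002574883225306
```

View pics/w7.png

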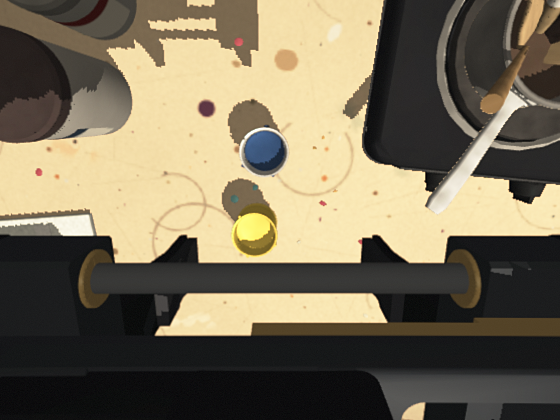

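The blue tin's rim circle is centred at about (263.5,151). The handle tip is at (432,208) and the jar is at the left, at about (60,85). I'll crop in on the rim.

Run:
```python
from h import *
im=cv2.imread("pics/w7.png");crop(im,220,110,85,85,8,"pics/w7c.png")
```

```text
(no output)
```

View pics/w7c.png

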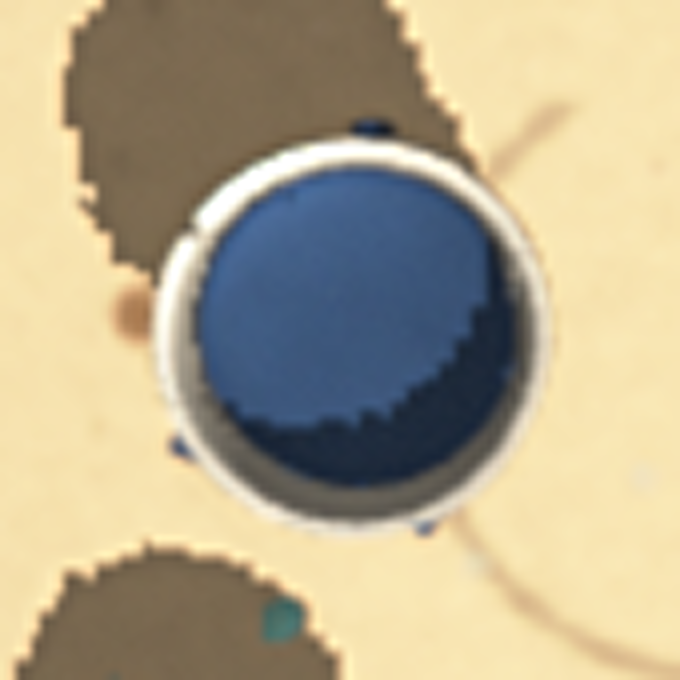

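Run:
```python
from h import *
import pickle
s,p,d=pickle.load(open("w7.pkl","rb"));C=cam("wrist",s)
def px(a):return (np.array(a)-3.5)/8+[220,110]
e=onz(C,px([(155,337),(551,337),(353,138),(353,537),(353,337)]),.05);print(e.round(4))
c=(e[:4].mean(0));print(c, bydepth(C,px([(353,160)]),d))
c[2]=.1;print(go(c,0)); c[2]=.030;print(go(c,0))
```

```text
[[ 0.6784 -0.0569  0.05  ]
 [ 0.6786 -0.108   0.05  ]
 [ 0.7035 -0.0827  0.05  ]
 [ 0.6524 -0.0822  0.05  ]
 [ 0.6785 -0.0824  0.05  ]]
[ 0.67820639 -0.08243064  0.05      ] [[ 0.70005846 -0.08153315  0.02622079]]
(array([-38.1, 150.7, -15.8]), array([0.04, 0.1 , 0.08]))
(array([-38.2, 220.7, -15.8]), array([0.04, 0.1 , 0.08]))
```

{"api": "jog_arm", "payload": {"motion": [-20,10,-10,0,0.1,0,-38,30,-16,0,0.1,0,-38,75,-16,0,0.1,0,-38,120,-16,0,0.1,0,-38,145,-16,0,0.1,0,-38,150,-16,0,0.1,0,-38,150,-16,0,0.1,0]}}

```text
time_s: 11.4
position: [0.6794, -0.0834, 0.1018]
tcp_rot: [[-1.0, 0.001, -0.001], [0.001, -0.0, -1.0], [-0.001, -1.0, 0.0]]
force: [-0.5, 0.1, 0.5]
opening: 0.999
```

Run:
```python
from h import *
s=bot.read_state();p,d=bot.capture("wrist")
cv2.imwrite("pics/w8.png",p[:,:,::-1])
print(s["position"],go([.6782,-.0824,.033],0,s))
```

```text
[ 0.67944318 -0.08342967  0.10177015] (array([ 1.3, 68.8, -1. ]), array([-0.01, -0.05, -0.05]))
```

View pics/w8.png

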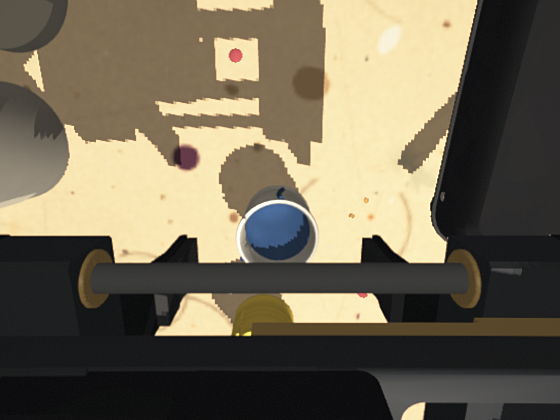

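The rim is centred between the jaws at column 277 and clear of both fingers. Going down and closing.

{"api": "jog_arm", "payload": {"motion": [1,25,-0.8,0,0,0,1,50,-0.8,0,0,0,1,65,-0.8,0,0,0,1,68.5,-0.8,0,0,0,1,68.5,-0.8,0,0,0]}}

```text
time_s: 12.08
position: [0.6787, -0.0834, 0.0333]
tcp_rot: [[-1.0, 0.001, -0.002], [0.002, -0.0, -1.0], [-0.001, -1.0, 0.0]]
force: [0.7, 0.2, 0.3]
opening: 0.997
```

{"api": "jog_arm", "payload": {"motion": [0,0,0,0,0,0,0,0,0,0,0,0,0,0,0,0,0,0,0,0,0,0,0,0,0,0,0,0,0,0], "gripper": 0.4}}

```text
time_s: 12.7
position: [0.678, -0.0831, 0.0327]
tcp_rot: [[-1.0, -0.0, -0.002], [0.002, 0.0, -1.0], [0.0, -1.0, -0.0]]
force: [-0.2, 0.4, 1.0]
opening: 0.577
```

{"api": "jog_arm", "payload": {"motion": [0,-12,0,0,0,0,0,-40,0,0,0,0,0,-80,0,0,0,0,0,-120,0,0,0,0,0,-150,0,0,0,0,0,-155,0,0,0,0,0,-155,0,0,0,0]}}

```text
time_s: 13.58
position: [0.6774, -0.0831, 0.187]
tcp_rot: [[-1.0, -0.001, -0.002], [0.002, 0.0, -1.0], [0.001, -1.0, -0.0]]
force: [-0.8, -0.8, -2.6]
opening: 0.575
```

Run:
```python
from h import *
import pickle
s=bot.read_state();p,d=bot.capture("wrist");pickle.dump((s,p,d),open("w9.pkl","wb"))
cv2.imwrite("pics/w9.png",p[:,:,::-1])
p,d=bot.capture("side");crop(p[:,:,::-1],230,120,140,105,5.5,"pics/s9.png")
print(s["time_s"],s["position"],s["opening"],go([.507,.2222,.19],4.4,s))
```

```text
13.575 [ 0.67736216 -0.08313404  0.18697358] 0.5748264272190451 (array([ 170.9,   -2.7, -305. ]), array([ 0.02, -4.5 ,  0.07]))
```

View pics/w9.png

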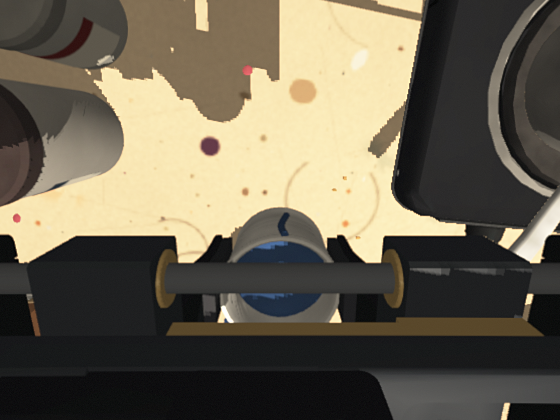

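View pics/s9.png

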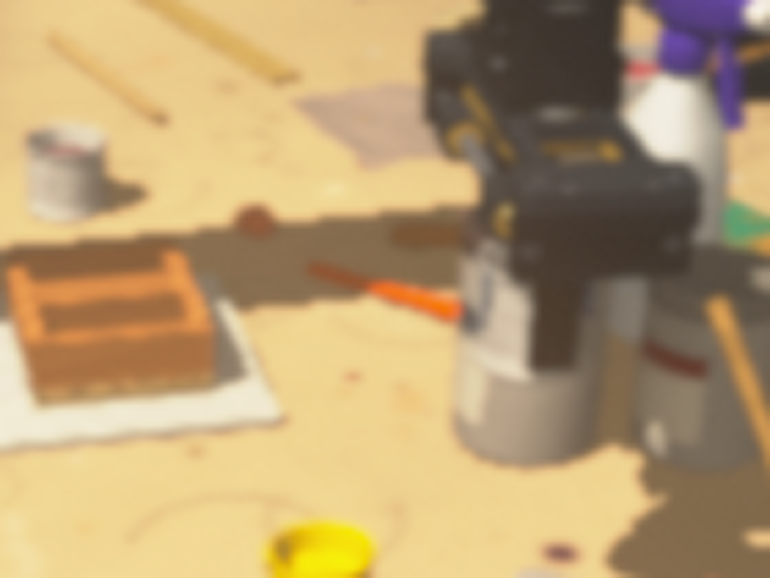

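Run:
```python
from h import *
C=cam("wrist",dict(tcp_rot=np.eye(3),position=np.zeros(3)))
print(proj(C,[[-.0255,-.0173,0],[.0255,-.0173,0],[0,-.0173,.0255],[0,-.0173,-.0255],[-.0265,.0327,0]]).round(1))
im=cv2.imread("pics/w9.png");crop(im,200,190,160,140,5,"pics/w9c.png")
```

```text
[[278.6 236.5]
 [278.6 346.6]
 [339.7 294.2]
 [217.5 294.1]
 [278.8 203.1]]
```

View pics/w9c.png

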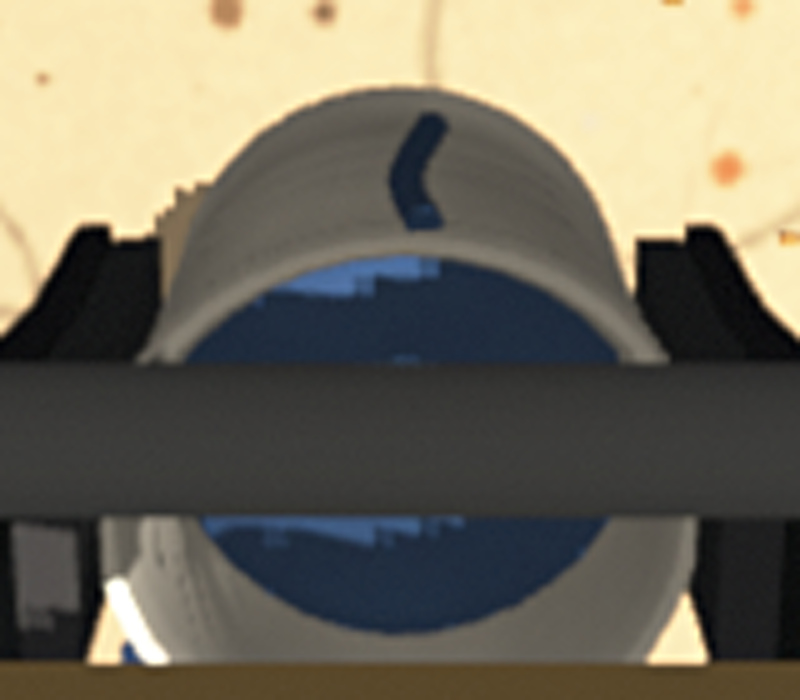

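The tin is centred in the jaws: the far rim is at row 237 against a predicted 236.5. Carrying it over to the cradle.

{"api": "jog_arm", "payload": {"motion": [15,-3,-25,0,-4.5,0,40,-3,-65,0,-4.5,0,65,-3,-115,0,-4.5,0,92,-3,-165,0,-4.5,0,118,-3,-215,0,-4.5,0,145,-3,-260,0,-4.5,0,163,-3,-290,0,-4.5,0,171,-3,-305,0,-4.5,0,171,-3,-305,0,-4.5,0,171,-3,-305,0,-4.5,0]}}

```text
time_s: 14.92
position: [0.5086, 0.221, 0.1903]
tcp_rot: [[-0.997, 0.001, 0.076], [-0.076, -0.001, -0.997], [-0.001, -1.0, 0.001]]
force: [0.9, 0.1, -2.5]
opening: 0.575
```

Run:
```python
from h import *
s=bot.read_state();print(s["time_s"],s["position"],s["opening"],s["force"],go([.507,.2222,.100],4.4,s),go([.507,.2222,.0852],4.4,s))
```

```text
14.925 [0.50864663 0.22104921 0.1902994 ] 0.5754285832319518 [ 0.87626523  0.0978795  -2.49947079] (array([ 1.6, 90.3, -1.3]), array([-0.03, -0.06, -0.03])) (array([  1.6, 105.1,  -1.3]), array([-0.03, -0.06, -0.03]))
```

{"api": "jog_arm", "payload": {"motion": [1.2,25,-1,0,0,0,1.2,60,-1,0,0,0,1.2,85,-1,0,0,0,1.2,95,-1,0,0,0,1.2,95,-1,0,0,0,1.2,95,-1,0,0,0]}}

```text
time_s: 15.68
position: [0.5075, 0.2228, 0.0965]
tcp_rot: [[-0.997, 0.002, 0.076], [-0.076, 0.0, -0.997], [-0.002, -1.0, -0.0]]
force: [-1.0, -0.4, -2.0]
opening: 0.574
```

Run:
```python
from h import *
s=bot.read_state();print(s["time_s"],s["position"],s["force"],go([.507,.2222,.0847],4.4,s))
p,d=bot.capture("side");crop(p[:,:,::-1],200,130,110,85,7,"pics/s10.png")
p,d=bot.capture("scene");crop(p[:,:,::-1],190,190,140,105,5.7,"pics/c10.png")
```

```text
15.675 [0.50748404 0.22281127 0.09651865] [-0.99926728 -0.42262299 -1.95435799] (array([ 0.6, 11.8,  0.6]), array([ 0.02, -0.03, -0.13]))
```

View pics/s10.png

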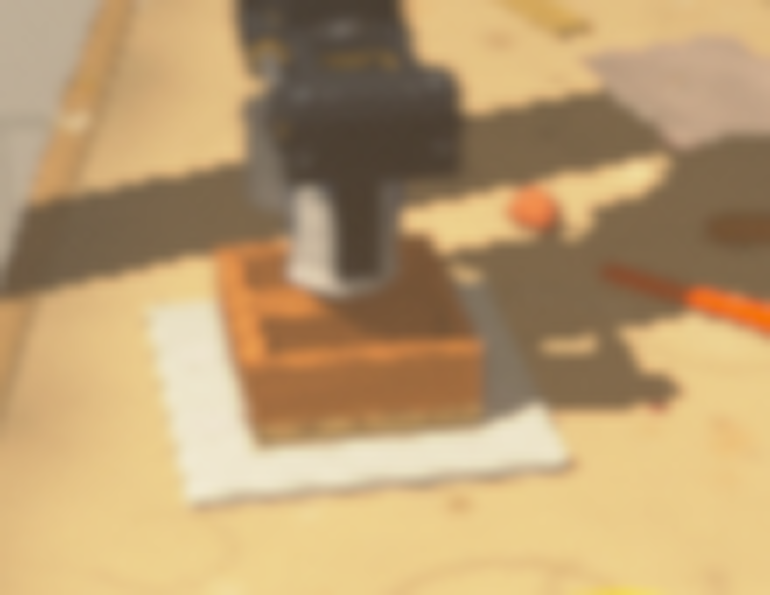

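View pics/c10.png

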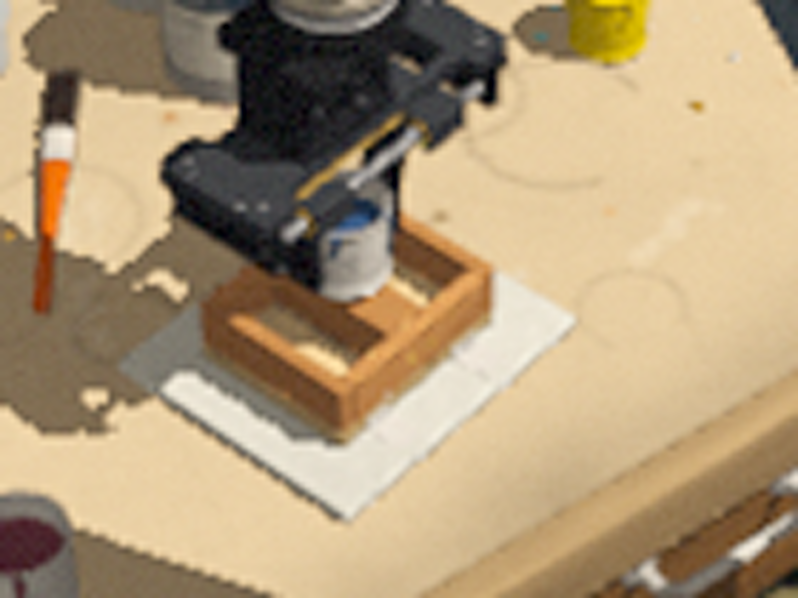

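The tin is over the middle of the brace, just above it. Lowering it gently.

{"api": "jog_arm", "payload": {"motion": [0.5,5,0.5,0,0,0,0.5,8.5,0.5,0,0,0,0.5,10,0.5,0,0,0,0.5,10,0.5,0,0,0,0.5,10,0.5,0,0,0]}}

```text
time_s: 16.4
position: [0.5059, 0.2225, 0.0855]
tcp_rot: [[-0.997, 0.0, 0.077], [-0.077, 0.0, -0.997], [-0.0, -1.0, -0.0]]
force: [0.1, 0.1, -3.8]
opening: 0.577
```

{"api": "jog_arm", "payload": {"motion": [-0.5,0.8,0,0,0,0,-0.5,1,0,0,0,0,-0.5,1,0,0,0,0,-0.5,1,0,0,0,0]}}

```text
time_s: 16.9
position: [0.5065, 0.2225, 0.0847]
tcp_rot: [[-0.997, 0.0, 0.077], [-0.077, 0.0, -0.997], [-0.0, -1.0, -0.0]]
force: [0.2, 0.3, -2.4]
opening: 0.574
```

{"api": "jog_arm", "payload": {"motion": [0,0.5,0,0,0,0,0,0.7,0,0,0,0,0,0.7,0,0,0,0]}}

```text
time_s: 17.27
position: [0.5066, 0.2225, 0.0846]
tcp_rot: [[-0.997, 0.001, 0.077], [-0.077, 0.0, -0.997], [-0.001, -1.0, -0.0]]
force: [-1.4, -0.8, 5.6]
opening: 0.577
```

Contact at about 8 N. Releasing.

{"api": "jog_arm", "payload": {"motion": [0,-0.5,0,0,0,0,0,-0.5,0,0,0,0,0,-0.5,0,0,0,0,0,-0.5,0,0,0,0,0,-0.5,0,0,0,0], "gripper": 0.95}}

```text
time_s: 17.9
position: [0.5063, 0.2224, 0.0843]
tcp_rot: [[-0.997, -0.0, 0.077], [-0.077, -0.0, -0.997], [0.0, -1.0, 0.0]]
force: [0.1, -0.2, -0.3]
opening: 0.939
```

{"api": "jog_arm", "payload": {"motion": [0,-15,0,0,0,0,0,-40,0,0,0,0,0,-80,0,0,0,0,15,-120,0,0,0,0,30,-155,0,0,0,0,40,-185,0,0,0,0,40,-190,0,0,0,0,40,-190,0,0,0,0]}}

```text
time_s: 18.9
position: [0.4667, 0.2194, 0.2747]
tcp_rot: [[-0.997, 0.001, 0.077], [-0.077, 0.0, -0.997], [-0.001, -1.0, -0.0]]
force: [-0.2, 0.2, 0.3]
opening: 0.949
```

Run:
```python
from h import *
import pickle
s=bot.read_state();p,d=bot.capture("wrist");pickle.dump((s,p,d),open("w11.pkl","wb"))
print(s["time_s"],s["position"],s["opening"])
crop(p[:,:,::-1],185,55,190,170,4.2,"pics/w11.png")
p,d=bot.capture("side");crop(p[:,:,::-1],200,130,110,85,7,"pics/s11.png");cv2.imwrite("pics/side11.png",p[:,:,::-1])
```

```text
18.9 [0.46668085 0.21935893 0.27466701] 0.949298011173281
```

View pics/w11.png

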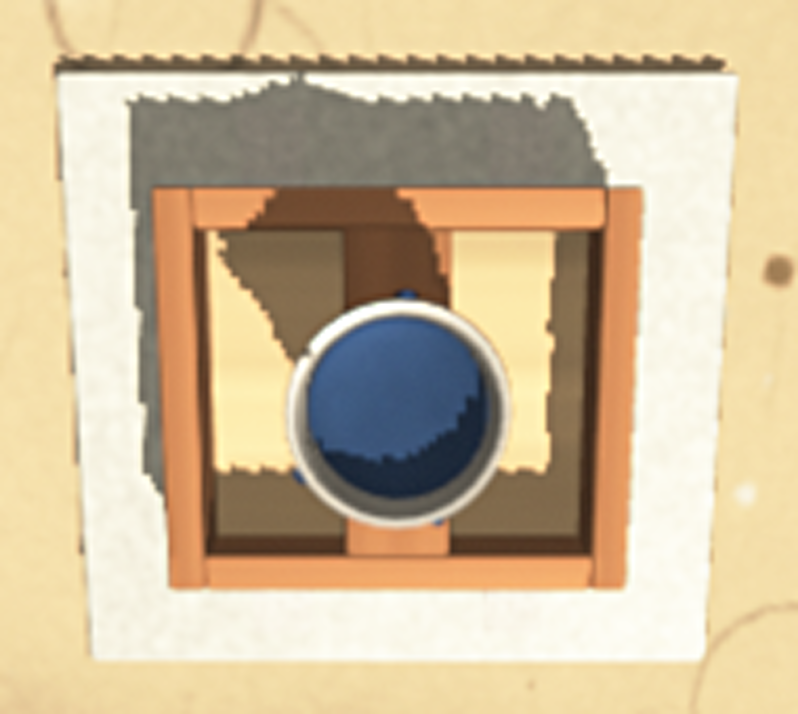

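View pics/s11.png

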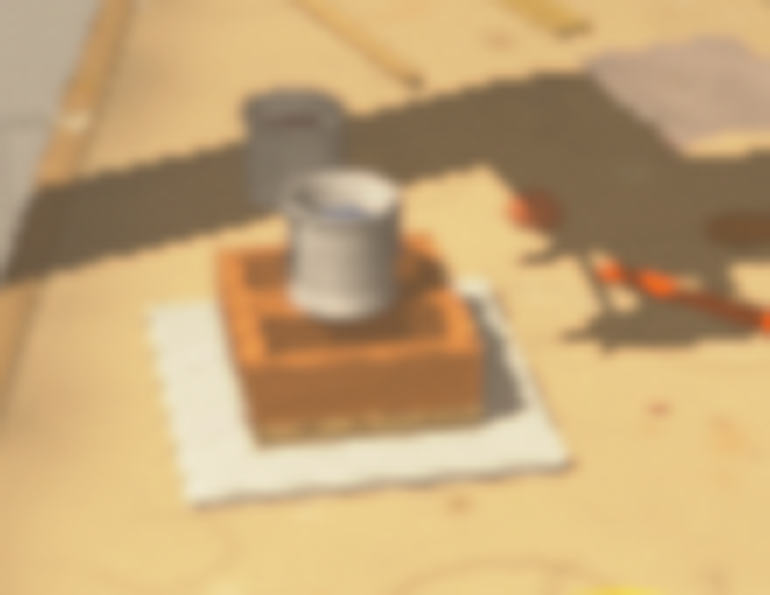

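View pics/side11.png

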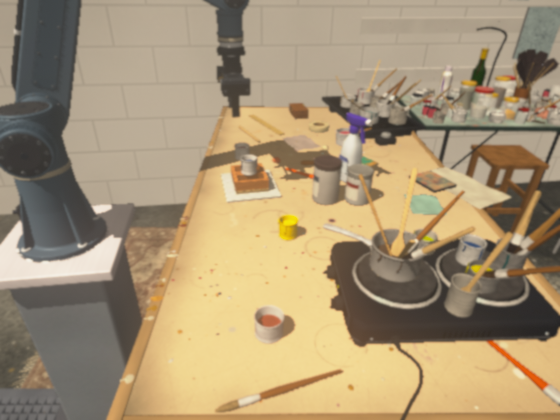

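The blue tin stands upright on the brace, with its rim circle centred at about (398,412) in the wrist crop. The cradle still looks square on the board. One numeric check before handing in.

Run:
```python
from h import *
import pickle
s,p,d=pickle.load(open("w11.pkl","rb"));C=cam("wrist",s)
f=lambda a:(np.array(a)-1.6)/4.2+[185,55]
b=fitrect(onz(C,f([(58,72),(738,75),(704,661),(92,659)]),.009),.17,.19)
c=fitrect(onz(C,f([(153,188),(643,188),(626,588),(170,588)]),.052),.105,.125)
t=onz(C,f([(286,412),(510,412),(398,298),(398,526)]),.102).mean(0)
print(b[0],b[1],c[0],c[1],t)
print("cradle-board",(c[0]-b[0])*1000,"tin-cradle",(t[:2]-c[0])*1000)
```

```text
[0.5068434  0.22192994] 4.326135656767357 [0.50673302 0.2219614 ] 4.446262701141863 [0.5068963  0.22199623 0.102     ]
cradle-board [-0.11037545  0.03146081] tin-cradle [0.16328    0.03483676]
```

Run:
```python
from rig import bot
print(bot.hand_in())
```

```text
the job is handed in; nothing more can be done
None
```

The cradle is on the panel's back and released, and the blue-dripped tin stands upright on the middle of its brace. I handed the job in at about 19 s; the hand-in gives no verdict.

- **Cradle:** I gripped it by the brace and set it down with about 5 N of contact. After the tin was placed, the wrist camera put its centre about 0.1 mm from the centre of the gluing board, which shares the panel's centre. Its angle was about 0.1° off the board's.
- **Tin:** The wrist camera put it about 0.2 mm from the cradle's centre. It looks upright in the side view, though I did not measure its tilt.
- **Limits of these checks:** The distances come from camera readings with a calibration good to about 2 mm. The pencil lines could not be seen next to the brace afterwards, so its position between them follows from the centring.
- **Other tins:** The gripper never went near the plum or oxide tins. The side view shows both standing where they were, but I did not measure them again.
- **Disagreements:** The first side-camera estimates were up to 2 cm off the wrist camera's, so I went by the wrist camera. The blue tin measured 50–51 mm across instead of 53 mm, which made no difference. No check failed.

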